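# Make up a coffee set and a baking set for the second-hand kitchenware shelf

### The job

Make up two sets from the stock on the sorting table. Coffee set, in the tray with the red floor: the white cup and the blue tin standing upright in the two bays, one in each, and the blue-handled scoop lying flat in the long lane; baking set, in the tray with the green floor: the green glass jar standing upright in either bay and the yellow-handled spatula lying flat in the long lane. Set the cup and the jar down without dropping them, and leave the terracotta beaker and the black-handled scoop where they are.

Things in the scene. Friction and masses are not known exactly. Their poses are not given: they have to be found in the camera images.
- red_tray: coffee-set tray, fixed: wood walls, red floor; 205 (x) x 163 (y) x 22 mm high. Origin: centre of underside. Floor top 4 mm above the table; walls and dividers 5 mm thick, 18 mm above the floor. On its +y side a lane, clear 195 x 72 mm, middle at (0, +40.5) mm; on its -y side two bays, each clear 95 (x) x 76 (y) mm, middles at (+50, -38.5) and (-50, -38.5) mm. Yaw within 0.25 rad.
- green_tray: baking-set tray, fixed: wood walls, green floor; 205 (x) x 163 (y) x 22 mm high. Origin: centre of underside. Floor top 4 mm above the table; walls and dividers 5 mm thick, 18 mm above the floor. On its +y side a lane, clear 195 x 72 mm, middle at (0, +40.5) mm; on its -y side two bays, each clear 95 (x) x 76 (y) mm, middles at (+50, -38.5) and (-50, -38.5) mm. Yaw within 0.25 rad.
- cup: white ceramic cup without handle, open top, 56 mm across at the foot and 58 mm at the rim, 62 mm high, wall 4 mm, about 160 g. Stands upright. Origin: centre of the underside; z axis up. 
- tin: blue round tin with a blue lid, 56 mm across (lid 57 mm), 58 mm high, with a small 14 mm steel knob up to 62 mm, about 130 g. Stands upright. Origin: centre of the underside; z axis up. 
- jar: closed green glass jar with a white lid, 56 mm across (lid 57 mm, from 48 mm up), 62 mm high, about 160 g. Stands upright. Origin: centre of the underside; z axis up. 
- blue_scoop: coffee scoop with a blue handle, 175 mm long along its x axis, flat. Origin: middle of its length, at the underside. Handle 18 mm wide (y) and 16 mm high, from x -85 to +30 mm; at the +x end a round steel bowl 40 mm across its rim, 18 mm high, its middle at x +66.5 mm. About 60 g, balanced near the origin. Yaw within 0.25 rad.
- spatula: spatula with a yellow handle, 175 mm long along its x axis, flat. Origin: middle of its length, at the underside. Handle 18 mm wide (y) and 16 mm high, from x -85 to +30 mm; at the +x end a flat steel blade 44 mm wide, x +40 to +86 mm, 4 mm thick, 2 mm clear of the surface. About 60 g, balanced near the origin. Yaw within 0.25 rad.
- beaker: terracotta beaker, open top, same shape and size as the white cup (56 to 58 mm across, 62 mm high). It is to stay where it is. Stands upright. Origin: centre of the underside; z axis up. 
- black_scoop: scoop with a black handle, otherwise like the blue one; it is to stay where it is; 175 mm long along its x axis, flat. Origin: middle of its length, at the underside. Handle 18 mm wide (y) and 16 mm high, from x -85 to +30 mm; at the +x end a round steel bowl 40 mm across its rim, 18 mm high, its middle at x +66.5 mm. About 60 g, balanced near the origin. Yaw within 0.25 rad.

How it is judged (in metres and radians):
At the end, for the whole second after the job is handed in: Cup, tin (one per bay) and blue scoop (lane) in the red tray, jar (bay) and spatula (lane) in the green: each between its walls, underside within 6 mm of the tray floor, tilt under 0.1 rad, slower than 0.02 m/s; beaker and black scoop within 20 mm of their start (y of cup in the frame of red_tray between -0.051 and -0.026 m and (x of cup in the frame of red_tray between 0.027 and 0.073 m or x of cup in the frame of red_tray between -0.073 and -0.027 m) and z of each of cup, tin, blue_scoop in the frame of red_tray below 0.01 m and angle between each of cup, tin, blue_scoop, jar, spatula's own z axis and vertical below 0.1 rad and linear speed of each of cup, tin, blue_scoop, jar, spatula below 0.02 m/s and y of tin in the frame of red_tray between -0.051 and -0.026 m and (x of tin in the frame of red_tray between 0.027 and 0.073 m or x of tin in the frame of red_tray between -0.073 and -0.027 m) and y of blue_scoop in the frame of red_tray between 0.012 and 0.069 m and x of blue_scoop in the frame of red_tray between -0.018 and 0.018 m and y of jar in the frame of green_tray between -0.051 and -0.026 m and (x of jar in the frame of green_tray between 0.027 and 0.073 m or x of jar in the frame of green_tray between -0.073 and -0.027 m) and z of each of jar, spatula in the frame of green_tray below 0.01 m and y of spatula in the frame of green_tray between 0.012 and 0.069 m and x of spatula in the frame of green_tray between -0.018 and 0.018 m and distance of each of beaker, black_scoop from where it was at the start of the episode below 0.02 m); the robot touches nothing.
It fails at once if the terracotta beaker is moved by more than 20 mm (distance of beaker from where it was at the start of the episode above 0.02 m).
It fails at once if the black-handled scoop is moved by more than 20 mm (distance of black_scoop from where it was at the start of the episode above 0.02 m).
It fails at once if the cup is dropped (falls freely, out of the fingers, at over 0.6 m/s: about 18 mm) (contact force between cup and the fingers below 0.05 N and linear speed of cup above 0.6 m/s).
It fails at once if the jar is dropped (falls freely, out of the fingers, at over 0.6 m/s: about 18 mm) (contact force between jar and the fingers below 0.05 N and linear speed of jar above 0.6 m/s).
It also fails if it takes over 120 s, if anything falls off the work surface, if the arm or the gripper's body presses on something with over 40 N, if the wrist force passes 120 N, or if a joint passes its speed limit or range.

### The arm

A 6-joint arm with a two-finger parallel gripper is mounted at the origin on the work surface. World frame = base frame: x ahead of the robot, y to its left, z up, the work surface at z = 0. Lengths are in mm, angles in degrees, forces in N, time in s.
With the tool pointing down it reaches from about 300 to 850 mm from the base axis. Payload 4.2 kg.
Tool frame: the origin (TCP) lies on the front face of the gripper's body, between the roots of the fingers; the fingertips stand 78 mm ahead of it and the grasp point (between the pads) lies 60 mm ahead of it; x points along the fingers, y is the direction in which the jaws open and shut, and the axes are right-handed (so a half turn about x gives the same grasp; the last joint's range is limited). The gripper opens to 91 mm and grips with 3 to 60 N. Pads are 32 mm wide; open, the fingers measure 118 mm over their backs; the gripper's body (76 mm by 178 mm) begins 60 mm behind the grasp point.
Start: joints at [64.4, 18.312, 89.639, -0, 72.044, -1.146], TCP at [238.028, 523.429, 292.276] pointing down, gripper open.
Joint ranges: [-177.97, 177.97], [-48.28, 115.42], [12.27, 149.76], [-77.06, 257.06], [2.81, 150.46], [-146.56, 146.56]. Speed limits (degrees/s): [147.25, 147.25, 180, 180, 180, 180].

### API

Orientations are given as [roll, pitch, yaw] about the fixed x, y, z axes, in that order (R = Rz(yaw) Ry(pitch) Rx(roll)).
In Python, from workcell import status, viewer, env gives the robot as it stands. The module is installed in compiled form; this text tells all that it offers.
- The arm moves only by the tool move_arm, never from a script. Its argument "moves" is a list of rows, each a list of 3 entries, a list of its own where there are three numbers: the shift along the tool's x, y, z in cm, then the turn about the tool's x in rad, then the gripper's target within -1 to 1 (fully open at 1, half-way at 0, shut at -1). A call has 1 to 20 rows; each row is the pose to reach, as a shift and turn from the pose commanded when the call began, along the tool's axes at that moment; what a row does not reach only later rows make up. A row lasts 1/8 s, in which the tool goes at most 62.5 mm and 10.7 degrees, less where a joint would pass 70% of its speed; a pose out of reach is approached as far as the arm can. A call with a gripper value outside its range is refused whole. The fingers move at their own pace and stop on an object; "force" is the grip in N (left out, the last holds). Time passes only in rows, so rows that repeat a pose let the fingers close. It gives the time, the measured TCP pose, the force and the opening at its end, in the units of the state.
- status.state(): the state, without advancing time (a new reading comes with each control period).
- viewer.grab_frame(name): name is "scene" or "side" or "wrist"; returns the picture (480x640x3 uint8, red, green, blue); there is no depth.
- viewer.get_calibration(name): a dict with "camera_matrix" (3x3 intrinsics, pixels), "eye" and "rotation" of the camera in the world. Camera axes: x right, y down, z forward; pixel columns grow to the right and rows downward; lengths in mm; the calibration is good to about 2 mm. The wrist camera is an equidistant fisheye: a pixel r from the principal point sees the ray r / f radians off the axis. A picture is of the moment at which its call begins: read the wrist's pose just before it. get_calibration takes no time and is no camera call; for the wrist camera it gives the pose at the moment of the call.
- env.job_done(): hands the job in, once; it reports no verdict.
The state is a dict: "time_s": time; "qpos": joint angles; "qvel": joint speeds; "effort": joint torques, N m; "ee_pos": TCP position; "ee_rot": TCP orientation; "force": force on the tool from outside, world axes, zero at the start; "torque": the same for the moment, N m; "gripper_width": finger opening in mm.
Only numpy, scipy, OpenCV 4.12 (cv2) and the standard library are available. Lean on these libraries where they do the work, as an engineer would, in place of code of your own. Each camera call takes 0.05 s, during which the arm holds its last target.

## Working session

There is one attempt and no reset: what is moved stays moved. The work goes in short steps, Python scripts to look and compute and a tool call to move; the robot and the scene stay as the last step left them, time stands still between calls to the robot, and variables do not carry over. Pictures are saved under pics/ and viewed, and the job is handed in when it is done.

Besides the shell and the picture viewer there is one more tool, called after ">>>" as name([rows], argument=value, ...), one row to a line, values as JSON. move_arm: Moves the arm, as the interface text tells. Its arguments: {"type":"object","properties":{"moves":{"type":"array","items":{"type":"array"}},"force":{"type":"number"}},"required":["moves"]}

```bash
mkdir -p pics; cat > a.py <<'E'
from workcell import status, viewer
import cv2, pickle
cal={}
for n in ["scene","side","wrist"]:
    cal[n]=viewer.get_calibration(n)
    im=viewer.grab_frame(n)
    cv2.imwrite(f"pics/{n}0.png",im[:,:,::-1])
    print(n,cal[n])
pickle.dump(cal,open("cal.pkl","wb"))
print(status.state())
E
python3 a.py
```

```text
scene {'camera_matrix': array([[444.16043403,   0.        , 319.5730012 ],
       [  0.        , 444.16043403, 240.78536496],
       [  0.        ,   0.        ,   1.        ]]), 'eye': array([933.87486047, 284.96682534, 683.22628229]), 'rotation': array([-143.62898318,    0.61414101,  129.53980606])}
side {'camera_matrix': array([[459.2237809 ,   0.        , 321.92345845],
       [  0.        , 459.2237809 , 231.54399326],
       [  0.        ,   0.        ,   1.        ]]), 'eye': array([ 147.95345071, -630.57984632,  603.86220247]), 'rotation': array([-126.27064043,   -0.58769503,  -34.75061789])}
wrist {'camera_matrix': array([[371.64829954,   0.        , 325.30213389],
       [  0.        , 371.64829954, 240.08070037],
       [  0.        ,   0.        ,   1.        ]]), 'eye': array([163.57154476, 557.80885785, 384.78035153]), 'rotation': array([1.63244591e+02, 6.79781623e-02, 6.55702621e+01])}
{'time_s': 0.15, 'qpos': array([ 6.43998685e+01,  1.83443117e+01,  8.96900196e+01,  3.13193178e-04,
        7.20439852e+01, -1.14699069e+00]), 'qvel': array([ 0.02498076, -0.09828012, -0.23078358, -0.02670748,  0.05801848,
        0.04152634]), 'effort': array([ 6.17458081e-04, -4.12779415e+01, -2.32153630e+01,  7.27913808e-02,
        4.33525967e-02, -8.00126122e-05]), 'ee_pos': array([237.91193027, 523.17563708, 291.60470631]), 'ee_rot': array([ -91.3648624 ,   89.92168284, -115.81809994]), 'force': array([ 0.27350182, -0.19020178, -0.66580464]), 'torque': array([-0.03484403, -0.01728252, -0.00330732]), 'gripper_width': 91.11214253569099}
```

View pics/scene0.png

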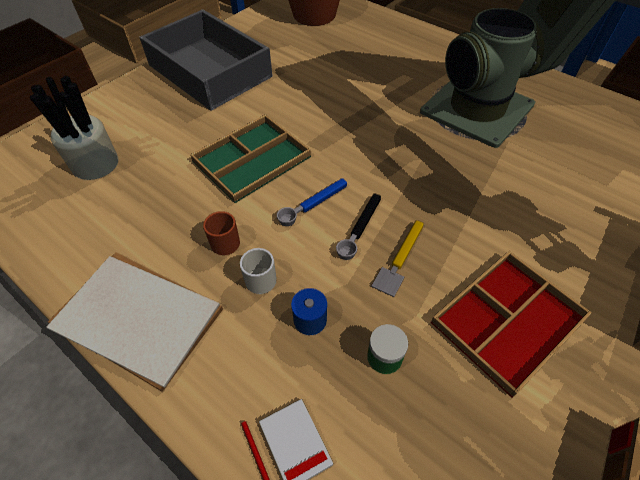

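View pics/side0.png

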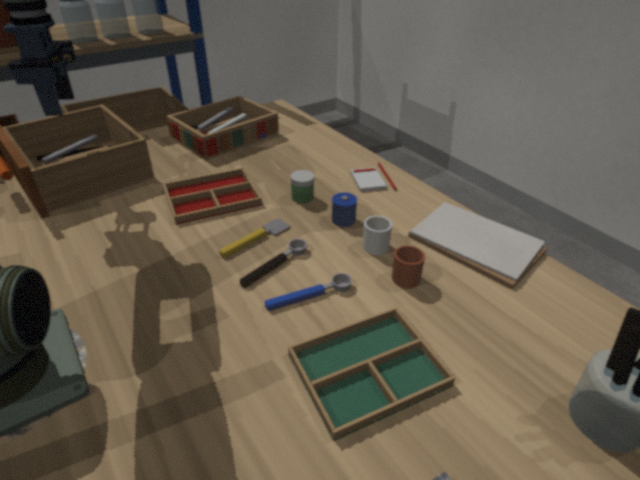

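View pics/wrist0.png

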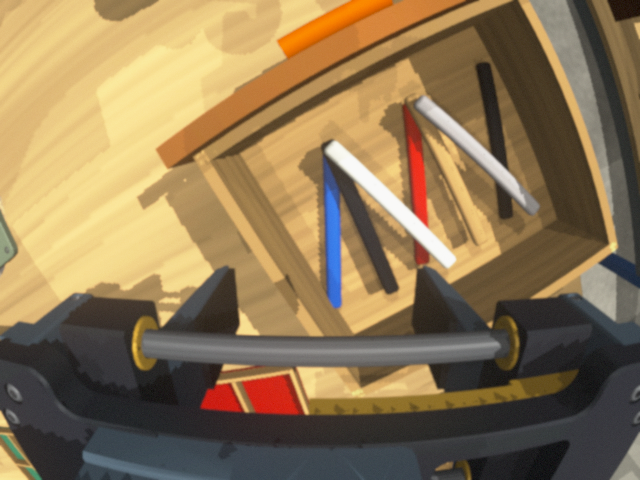

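```bash
python3 - <<'E'
import cv2
s=cv2.imread("pics/scene0.png"); d=cv2.imread("pics/side0.png")
def crop(im,x,y,w,h,k,n):
    c=cv2.resize(im[y:y+h,x:x+w],None,fx=k,fy=k,interpolation=cv2.INTER_CUBIC)
    for i in range(0,w,10):
        if (x+i)%10==0: cv2.putText(c,str(x+i),(i*k,8),0,.3,(255,255,255)) if (x+i)%20==0 else 0
    for j in range(0,h,20): cv2.putText(c,str(y+j),(0,j*k+4),0,.3,(255,255,255))
    cv2.imwrite("pics/"+n,c)
crop(s,180,100,260,200,3,"c1.png")
crop(s,230,200,260,200,3,"c2.png")
crop(s,420,240,200,160,4,"c3.png")
crop(d,160,160,260,160,3,"c4.png")
crop(d,280,300,200,140,4,"c5.png")
E
```

```text
(no output)
```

View pics/c1.png

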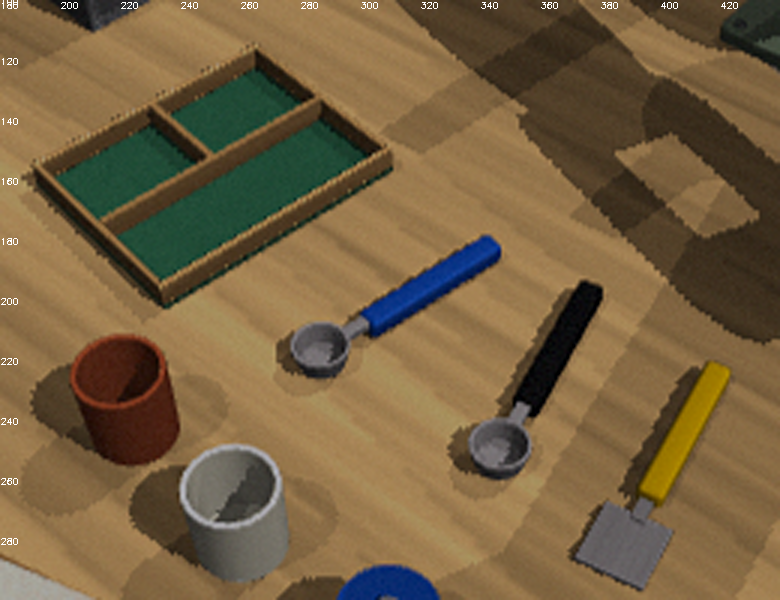

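View pics/c2.png

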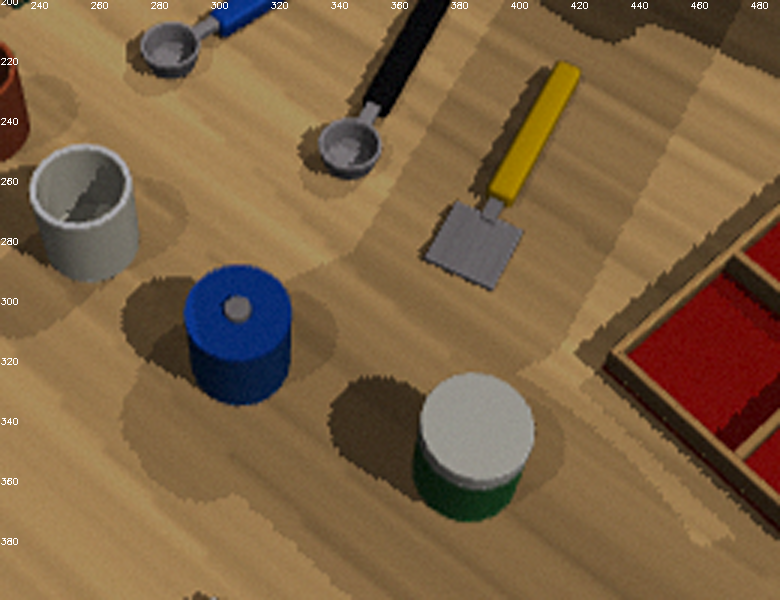

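View pics/c3.png

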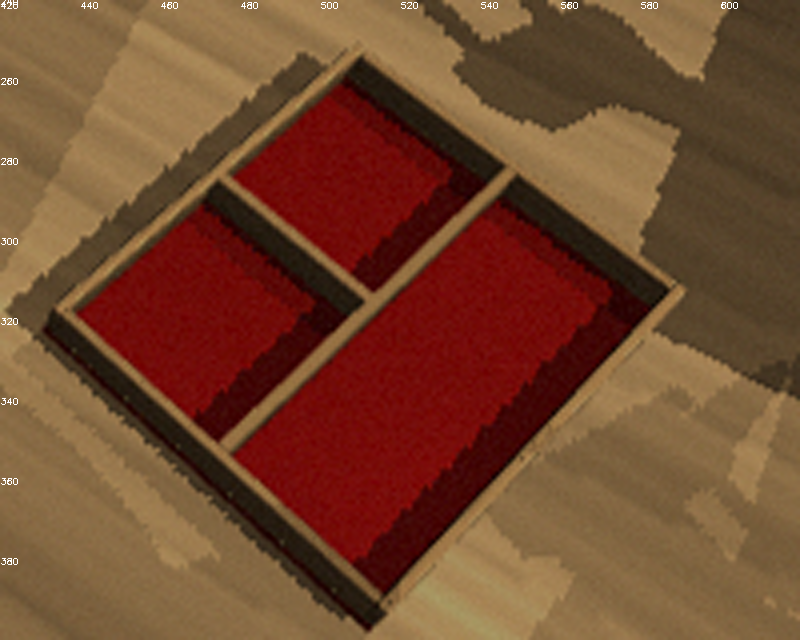

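View pics/c4.png

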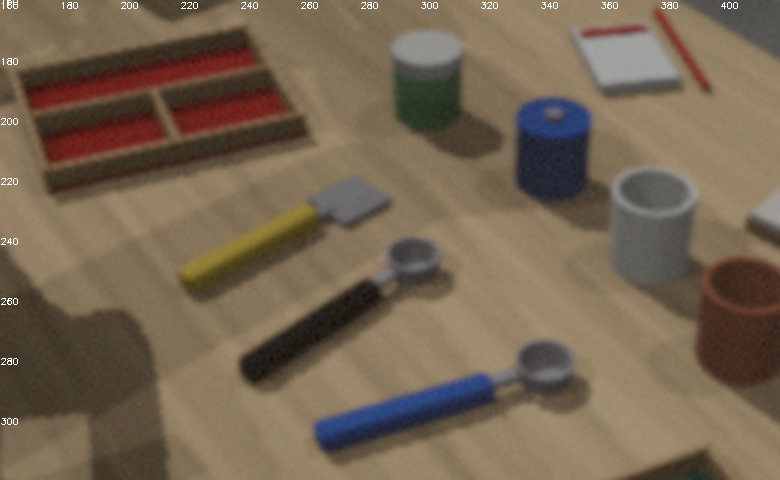

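View pics/c5.png

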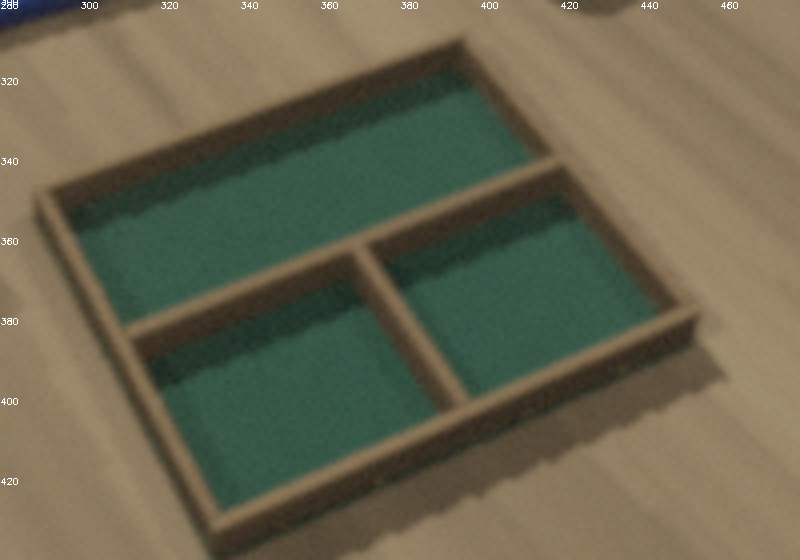

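```bash
cat > fit.py <<'E'
import numpy as np,pickle
from scipy.spatial.transform import Rotation as R
from scipy.optimize import least_squares
cal=pickle.load(open("cal.pkl","rb"))
def proj(n,P):
    c=cal[n]; Rm=R.from_euler("xyz",c["rotation"],degrees=True).as_matrix()
    p=(np.atleast_2d(P)-c["eye"])@Rm; K=c["camera_matrix"]
    return p[:,:2]/p[:,2:]*K[0,0]+K[:2,2]
cr={1:("scene",180,100,3),2:("scene",230,200,3),3:("scene",420,240,4),4:("side",160,160,3),5:("side",280,300,4),0:("side",0,0,1)}
def corners(c,*p):
    a=[(102.5,81.5),(102.5,-81.5),(-102.5,-81.5),(-102.5,81.5)]
    return [(c,*uv,x,y,22) for uv,(x,y) in zip(p,a)]
obs={
"green":corners(1,(163,290),(33,167),(257,45),(392,152))+corners(5,(465,40),(695,312),(213,522),(42,192)),
"red":corners(3,(387,605),(60,312),(362,52),(683,290))+corners(4,(247,30),(308,128),(47,180),(18,75)),
"cup":[(2,81,185,0,0,62),(4,653,190,0,0,62)],
"tin":[(2,238,308,0,0,62),(2,238,313,0,0,58),(4,554,111,0,0,62),(4,554,118,0,0,58)],
"jar":[(2,477,428,0,0,62),(4,427,47,0,0,62)],
"beaker":[(1,119,372,0,0,62),(0,408.5,254,0,0,62)],
"blue":[(1,487,243,-85,0,16),(1,372,317,30,0,16),(1,320,347,66.5,0,18),(4,320,428,-85,0,16),(4,490,380,30,0,16),(4,545,357,66.5,0,18)],
"black":[(1,590,287,-85,0,16),(1,500,443,66.5,0,18),(4,250,360,-85,0,16),(4,413,252,66.5,0,18)],
"spat":[(1,718,367,-85,0,16),(1,652,490,30,0,16),(1,609,573,86,0,6),(4,187,272,-85,0,16),(4,315,210,30,0,16),(4,367,191,86,0,6)],
}
for k,o in obs.items():
    def f(q,full=False):
        r=[]
        for c,u,v,x,y,z in o:
            n,x0,y0,s=cr[c]; cc,ss=np.cos(q[2]),np.sin(q[2])
            r.append(proj(n,[q[0]+cc*x-ss*y,q[1]+ss*x+cc*y,z])[0]-[x0+u/s,y0+v/s])
        return np.ravel(r)
    s=least_squares(f,[500,100,0.],loss="soft_l1"); print(k,s.x.round(3),f(s.x).round(1))
E
python3 fit.py
```

```text
green [ 472.79  -299.795  -94.412] [-1.7 -0.4 -1.1 -1.3 -0.1 -0.8 -0.1 -1.  -0.4 -4.4  1.2 -1.3 -0.5  0.5
 -3.  -3.7]
red [480.207 309.776 -19.03 ] [-0.1  2.6 -2.9 -0.8 -2.6 -2.5  0.5 -0.3  0.3 -3.1 -0.4 -5.7 -1.1 -3.6
 -3.2 -2.5]
cup [685.168 -65.961   0.   ] [-0.2 -0.2 -0.2 -0.5]
tin [689.338  52.764   0.   ] [-0.4  0.1 -0.3 -0.4 -0.4 -0.2 -0.5 -1. ]
jar [664.979 187.719   0.   ] [-0.1 -0.2 -0.1 -0.7]
beaker [ 668.799 -175.001    0.   ] [-0.1 -0.4  0.  -0.6]
blue [ 487.708 -110.983 -471.405] [ 1.3 -2.5 -3.   0.7 -0.2 -0.6 -0.8  0.4  0.8 -2.  -0.2 -0.6]
black [478.969   1.161  50.505] [-0.2 -1.7 -0.4  1.  -1.2  0.2  0.2 -1. ]
spat [4.83475e+02 1.00443e+02 1.93000e-01] [-0.  -2.3 -1.2  0.8 -0.  -0.1 -1.6  0.4 -0.8 -2.2  1.1 -2.6]
```

```bash
cat > ov.py <<'E'
import cv2
exec(open("fit.py").read().split("cr={")[0])
from math import *
P=dict(green=(472.8,-299.8,-.164),red=(480.2,309.8,-.180),blue=(487.7,-111,-.166),black=(479,1.2,.24),spat=(483.5,100.4,.193),cup=(685.2,-66),tin=(689.3,52.8),jar=(665,187.7),beaker=(668.8,-175))
def draw(im,n,k,S):
    def line(pts,q,yw,col):
        p=np.array(pts,float);c,s=cos(yw),sin(yw)
        w=np.c_[q[0]+c*p[:,0]-s*p[:,1],q[1]+s*p[:,0]+c*p[:,1],p[:,2]]
        cv2.polylines(im,[((proj(n,w)+.5)*S).astype(np.int32)],True,col,1)
    for k,q in P.items():
        yw=q[2] if len(q)>2 else 0
        if k in("green","red"):
            a,b=102.5,81.5
            for z in (22,): line([(a,b,z),(a,-b,z),(-a,-b,z),(-a,b,z)],q,yw,(0,255,255))
            line([(-97.5,4.5,4),(97.5,4.5,4),(97.5,76.5,4),(-97.5,76.5,4)],q,yw,(255,255,0))
        elif len(q)==2:
            for z,r in ((62 if k!="tin" else 58,29 if k in("cup","beaker") else 28.5),(0,28)): line([(r*cos(t),r*sin(t),z) for t in np.arange(0,6.28,.15)],q,0,(255,0,255))
        else:
            line([(-85,9,16),(30,9,16),(30,-9,16),(-85,-9,16)],q,yw,(255,0,255))
            if k=="spat": line([(40,22,6),(86,22,6),(86,-22,6),(40,-22,6)],q,yw,(255,0,255))
            else: line([(66.5+20*cos(t),20*sin(t),18) for t in np.arange(0,6.28,.2)],q,yw,(255,0,255))
if __name__=="__main__":
  for n,(x,y,w,h),o in (("scene",(180,100,260,200),"o1"),("scene",(340,200,260,200),"o2"),("side",(160,160,260,160),"o3"),("side",(270,260,200,200),"o4")):
    im=cv2.imread(f"pics/{n}0.png"); S=3; im=cv2.resize(im,None,fx=S,fy=S,interpolation=2); draw(im,n,0,S)
    cv2.imwrite(f"pics/{o}.png",im[y*S:(y+h)*S,x*S:(x+w)*S])
E
python3 ov.py
```

```text
(no output)
```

View pics/o1.png

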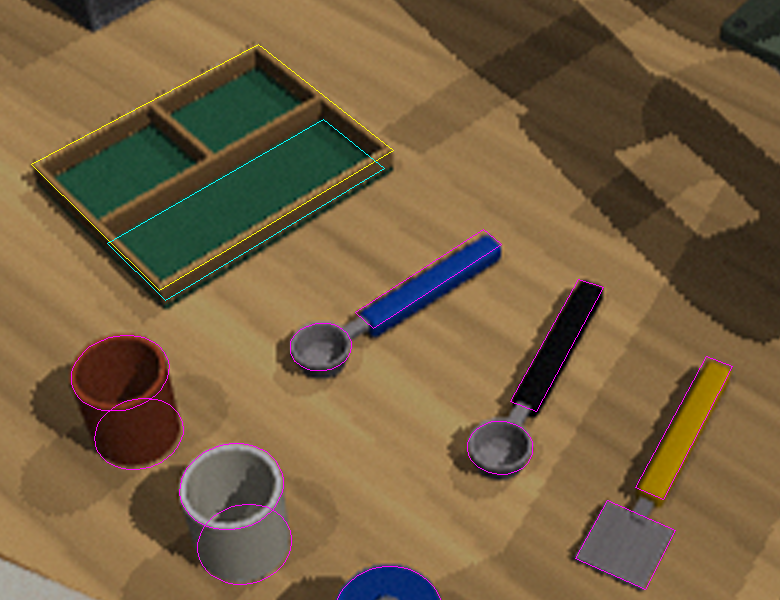

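View pics/o2.png

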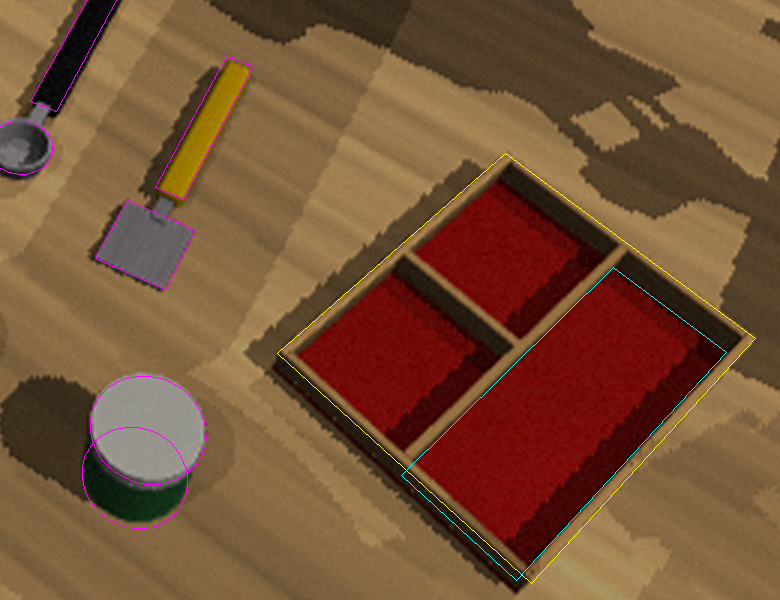

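View pics/o3.png

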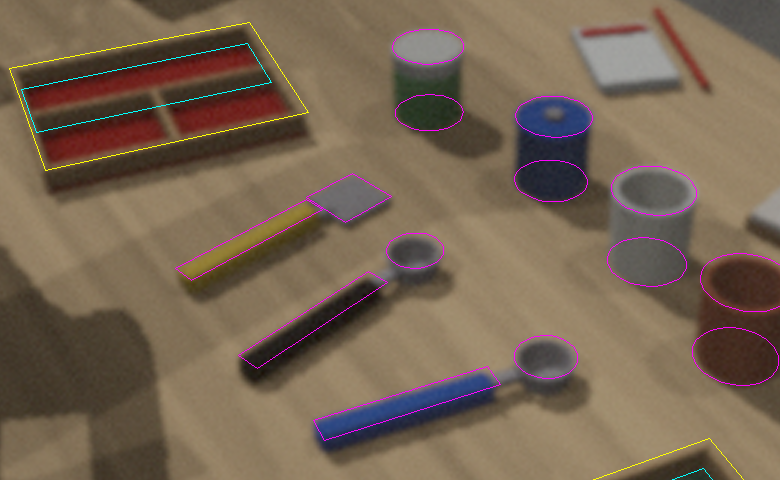

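View pics/o4.png

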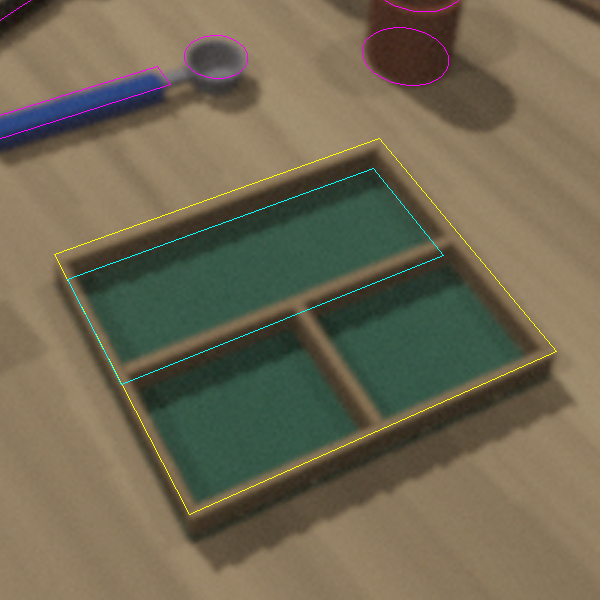

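```bash
cat > h.py <<'E'
import numpy as np
from math import *
from scipy.spatial.transform import Rotation as R
from workcell import status
P=dict(green=(472.8,-299.8,-.164),red=(480.2,309.8,-.180),blue=(487.7,-111,-.166),black=(479,1.2,.24),spat=(483.5,100.4,.193),cup=(685.2,-66),tin=(689.3,52.8),jar=(665,187.7),beaker=(668.8,-175))
def tray(k,x,y):
    q=P[k];c,s=cos(q[2]),sin(q[2]); return q[0]+c*x-s*y,q[1]+s*x+c*y
def pose():
    s=status.state(); return s,np.array(s["ee_pos"]),R.from_euler("xyz",s["ee_rot"],degrees=True).as_matrix()
def go(x,y,z,jaw=None,lab=""):
    """jaw: wanted world angle of tool y (rad, mod pi)"""
    s,p,M=pose(); d=M.T@(np.array([x,y,z])-p)/10
    t=0
    if jaw is not None:
        cur=atan2(M[1,1],M[0,1]); e=(jaw-cur+pi/2)%pi-pi/2; t=-e   # tool x is down
    print(lab,"shift cm",d.round(2),"turn",round(t,3))
E
python3 - <<'E'
from h import *
s,p,M=pose(); print(p,M.round(3),s["force"])
go(487.7,-111,180,pi/2-.166,"blue above"); go(487.7,-111,80,None,"blue down")
go(487.7,-111,80,pi/2-.166)
E
```

```text
[237.91193027 523.17563708 291.60470631] [[-0.001  0.414  0.91 ]
 [-0.001  0.91  -0.414]
 [-1.    -0.001 -0.   ]] [ 0.27350182 -0.19020178 -0.66580464]
blue above shift cm [ 11.22 -47.37  48.99] turn -0.261
blue down shift cm [ 21.22 -47.36  48.99] turn 0
 shift cm [ 21.22 -47.36  48.99] turn -0.261
```

>>> move_arm([
  [[1, -4, 4], -0.1, -0.2],
  [[2, -8, 8], -0.2, -0.2],
  [[3, -12, 12], -0.26, -0.2],
  [[4, -16, 16], -0.26, -0.2],
  [[5, -20, 20], -0.26, -0.2],
  [[6, -24, 24], -0.26, -0.2],
  [[7, -28, 28], -0.26, -0.2],
  [[8, -32, 32], -0.26, -0.2],
  [[9, -36, 36], -0.26, -0.2],
  [[10, -40, 40], -0.26, -0.2],
  [[11.2, -44, 45], -0.26, -0.2],
  [[11.2, -47.4, 49], -0.26, -0.2],
  [[11.2, -47.4, 49], -0.26, -0.2],
  [[11.2, -47.4, 49], -0.26, -0.2],
], force=30)

```text
time_s: 1.9
ee_pos: [487.2, -110.6, 179.8]
ee_rot: [159.7, 89.9, 150.1]
force: [-0.2, -0.4, 0.0]
gripper_width: 36.1
```

```bash
cat > look.py <<'E'
import sys,cv2
from workcell import viewer
n,o=sys.argv[1:3]
im=viewer.grab_frame(n)[:,:,::-1]
if len(sys.argv)>3:
    x,y,w,h=map(int,sys.argv[3:7]); im=cv2.resize(im[y:y+h,x:x+w],None,fx=3,fy=3,interpolation=2)
cv2.imwrite("pics/"+o+".png",im)
E
python3 look.py wrist w1; python3 - <<'E'
from h import *
s,p,M=pose(); print(p,M.round(3),s["force"],s["qpos"],s["gripper_width"])
go(487.7,-111,79,pi/2-.166,"blue")
E
```

```text
[ 487.09509496 -110.0469207   179.98912834] [[-0.001  0.166  0.986]
 [ 0.001  0.986 -0.166]
 [-1.     0.001 -0.001]] [-0.39206737  0.35637243 -0.52300666] [-1.40631513e+01  1.75510479e+01  1.08752730e+02  3.06810058e-02
  5.37762998e+01 -9.45503115e+01] 36.338983716099555
blue shift cm [10.1  -0.09  0.09] turn -0.0
```

View pics/w1.png

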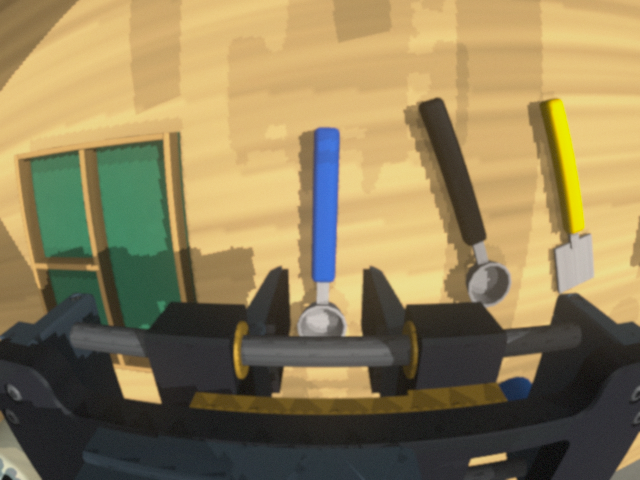

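>>> move_arm([
  [[4, 0, 0.05], 0, -0.2],
  [[8, 0, 0.05], 0, -0.2],
  [[10.1, 0, 0.05], 0, -0.2],
  [[10.1, 0, 0.05], 0, -0.2],
  [[10.1, 0, 0.05], 0, -1],
  [[10.1, 0, 0.05], 0, -1],
  [[10.1, 0, 0.05], 0, -1],
  [[10.1, 0, 0.05], 0, -1],
], force=30)

```text
time_s: 2.95
ee_pos: [488.3, -110.6, 79.5]
ee_rot: [102.6, 90.0, 93.0]
force: [-1.3, 2.0, 2.7]
gripper_width: 17.8
```

```bash
python3 - <<'E'
from h import *
s,p,M=pose(); print(p,s["force"],s["gripper_width"])
go(p[0],p[1],200,None,"up"); x,y=tray("red",0,40.5); go(x,y,200,pi/2-.18,"over red lane");go(x,y,84,pi/2-.18,"in red lane")
E
```

```text
[ 488.26334037 -110.56136363   79.47099692] [-1.29859657  1.99823589  2.74741024] 17.754335939353297
up shift cm [-1.205e+01  1.000e-02 -0.000e+00] turn 0
over red lane shift cm [-12.02  45.38  -7.73] turn 0.013
in red lane shift cm [-0.42 45.37 -7.73] turn 0.013
```

Lift a bit, then traverse.

>>> move_arm([
  [[-3, 0, 0], 0, -1],
  [[-7, 0, 0], 0, -1],
  [[-12, 2, -0.3], 0, -1],
  [[-12, 6, -1], 0, -1],
  [[-12, 10, -2], 0, -1],
  [[-12, 14, -3], 0, -1],
  [[-12, 18, -4], 0, -1],
  [[-12, 22, -5], 0, -1],
  [[-12, 26, -6], 0, -1],
  [[-12, 30, -7], 0, -1],
  [[-12, 34, -7.7], 0, -1],
  [[-12, 38, -7.7], 0.01, -1],
  [[-12, 42, -7.7], 0.01, -1],
  [[-12, 45.4, -7.7], 0.01, -1],
  [[-12, 45.4, -7.7], 0.01, -1],
  [[-12, 45.4, -7.7], 0.01, -1],
])

```text
time_s: 4.95
ee_pos: [487.5, 348.8, 198.7]
ee_rot: [-117.1, 89.9, -127.2]
force: [0.0, 0.0, -0.7]
gripper_width: 17.8
```

```bash
python3 look.py wrist w2; python3 - <<'E'
from h import *
s,p,M=pose(); print(p,s["force"],s["gripper_width"],M.round(3))
x,y=tray("red",0,40.5); go(x,y,84,pi/2-.18,"in red lane")
E
```

```text
[487.52825686 348.48624374 198.89654169] [-0.46217507 -0.49680487  0.59842728] 17.959504429856707 [[-0.001  0.176  0.984]
 [-0.001  0.984 -0.176]
 [-1.    -0.001 -0.001]]
in red lane shift cm [11.49  0.13 -0.02] turn 0.003
```

View pics/w2.png

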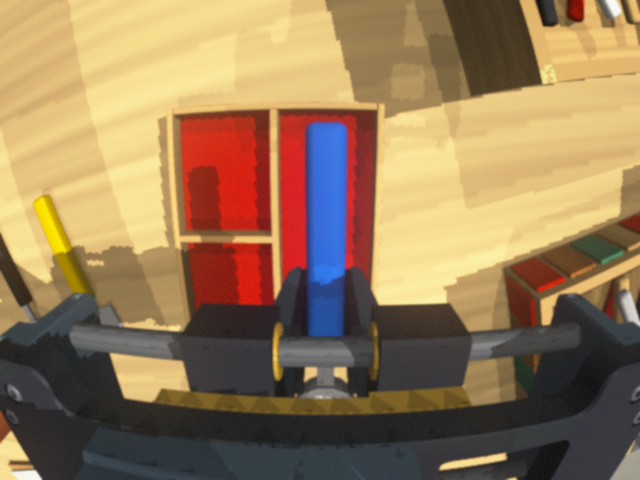

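>>> move_arm([
  [[4, 0.1, 0], 0, -1],
  [[8, 0.1, 0], 0, -1],
  [[10, 0.1, 0], 0, -1],
  [[11.4, 0.1, 0], 0, -1],
  [[11.4, 0.1, 0], 0, -1],
  [[11.4, 0.1, 0], 0, -0.35],
  [[11.4, 0.1, 0], 0, -0.35],
  [[11.4, 0.1, 0], 0, -0.35],
  [[9, 0.1, 0], 0, -0.35],
  [[5, 0.1, 0], 0, -0.35],
  [[0, 0.1, 0], 0, -0.2],
  [[0, 0.1, 0], 0, -0.2],
])

```text
time_s: 6.5
ee_pos: [489.7, 351.8, 204.0]
ee_rot: [45.0, 89.4, 34.8]
force: [-0.9, 0.2, -0.2]
gripper_width: 36.5
```

```bash
python3 look.py wrist w3; python3 look.py scene s3; python3 - <<'E'
from h import *
s,p,M=pose(); print(p,s["force"],s["gripper_width"])
go(483.5,100.4,180,pi/2+.193,"over spat");go(483.5,100.4,79,pi/2+.193,"spat")
E
```

```text
[487.77676091 350.42535563 199.58495036] [-1.22065908 -0.07701925 -0.10924558] 36.602547095320226
over spat shift cm [  1.95 -24.69   3.97] turn -0.37
spat shift cm [ 12.05 -24.7    3.97] turn -0.37
```

View pics/s3.png

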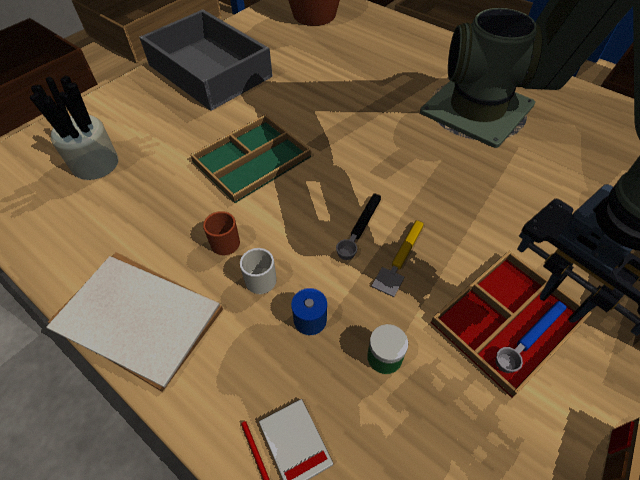

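View pics/w3.png

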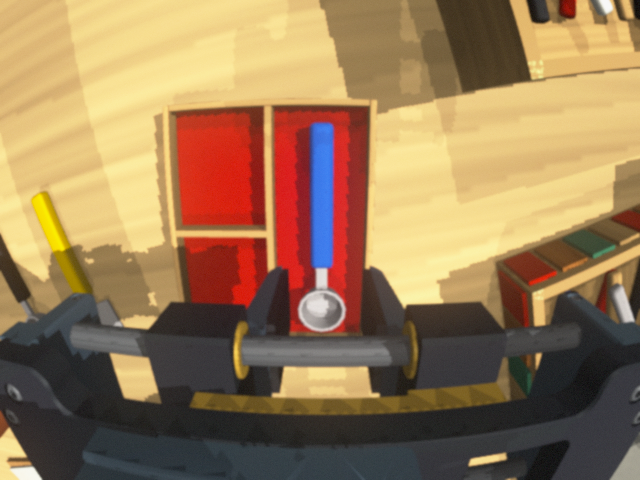

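>>> move_arm([
  [[0, -4, 0.6], -0.1, -0.2],
  [[0, -8, 1.2], -0.2, -0.2],
  [[0.5, -12, 1.8], -0.3, -0.2],
  [[1, -16, 2.4], -0.37, -0.2],
  [[2, -20, 3.2], -0.37, -0.2],
  [[2, -24.7, 4], -0.37, -0.2],
  [[2, -24.7, 4], -0.37, -0.2],
  [[2, -24.7, 4], -0.37, -0.2],
])

```text
time_s: 7.6
ee_pos: [483.5, 100.4, 178.3]
ee_rot: [164.1, 89.9, 175.1]
force: [-0.4, 1.1, -0.6]
gripper_width: 36.3
```

```bash
python3 look.py wrist w4; python3 - <<'E'
from h import *
s,p,M=pose(); print(p,s["gripper_width"],s["time_s"])
go(483.5,100.4,79,pi/2+.193,"spat")
E
```

```text
[483.67842555 100.89059731 178.56666992] 36.71755008569899 7.65
spat shift cm [ 9.96 -0.05 -0.02] turn 0.001
```

View pics/w4.png

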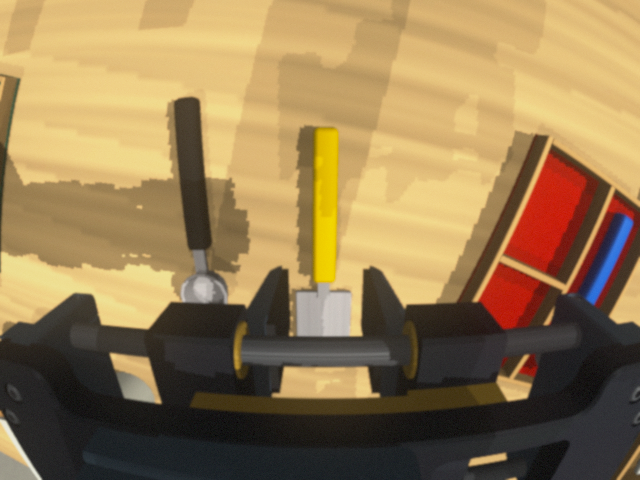

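Spatula is centred between the jaws and aligned.

>>> move_arm([
  [[4, 0, 0], 0, -0.2],
  [[8, 0, 0], 0, -0.2],
  [[9.9, 0, 0], 0, -0.2],
  [[9.9, 0, 0], 0, -0.2],
  [[9.9, 0, 0], 0, -1],
  [[9.9, 0, 0], 0, -1],
  [[9.9, 0, 0], 0, -1],
  [[9.9, 0, 0], 0, -1],
  [[7, 0, 0], 0, -1],
  [[3, 0, 0], 0, -1],
  [[-2, 0, 0], 0, -1],
  [[-2, 0, 0], 0, -1],
  [[-2, 0, 0], 0, -1],
])

```text
time_s: 9.28
ee_pos: [483.2, 100.1, 198.6]
ee_rot: [175.2, 89.9, -173.7]
force: [-0.3, 1.0, -2.1]
gripper_width: 18.0
```

```bash
python3 - <<'E'
from h import *
s,p,M=pose(); print(p,s["gripper_width"],s["time_s"])
x,y=tray("green",0,40.5); go(x,y,200,pi/2-.164,"over green")
E
```

```text
[483.22358848 100.13821021 198.62616229] 18.0460319423591 9.275
over green shift cm [ -0.13 -35.26  -7.28] turn 0.357
```

>>> move_arm([
  [[0, -4, -0.8], 0, -1],
  [[0, -8, -1.6], 0.05, -1],
  [[0, -12, -2.5], 0.1, -1],
  [[0, -16, -3.3], 0.16, -1],
  [[0, -20, -4.1], 0.22, -1],
  [[0, -24, -5], 0.28, -1],
  [[0, -28, -5.8], 0.33, -1],
  [[0, -32, -6.6], 0.36, -1],
  [[0, -35.2, -7.3], 0.36, -1],
  [[0, -35.2, -7.3], 0.36, -1],
  [[0, -35.2, -7.3], 0.36, -1],
])

```text
time_s: 10.65
ee_pos: [479.1, -258.3, 197.7]
ee_rot: [151.7, 89.8, 142.1]
force: [-0.6, 0.1, -0.9]
gripper_width: 17.6
```

```bash
python3 look.py wrist w5; python3 - <<'E'
from h import *
s,p,M=pose(); print(p,s["gripper_width"],s["time_s"],s["qpos"])
x,y=tray("green",0,40.5); go(x,y,84,pi/2-.164,"in green")
E
```

```text
[ 479.3294784  -258.05227603  198.09340968] 17.54439080657619 10.7 [-2.95202204e+01  2.01070439e+01  1.01595389e+02  3.34185374e-02
  5.84596814e+01 -1.10010130e+02]
in green shift cm [11.41 -0.19  0.07] turn -0.002
```

View pics/w5.png

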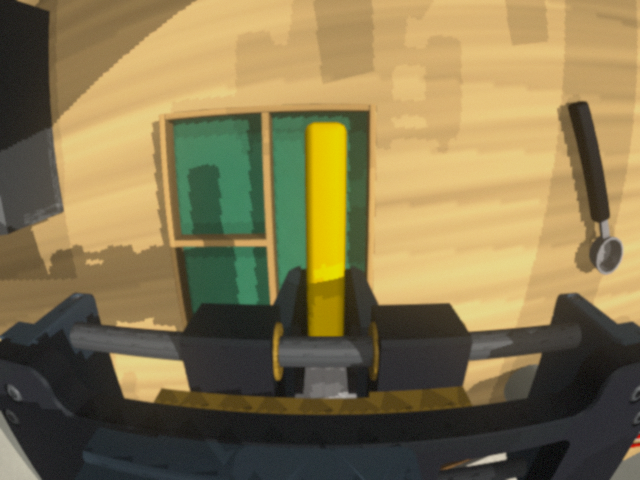

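>>> move_arm([
  [[4, -0.2, 0], 0, -1],
  [[8, -0.2, 0], 0, -1],
  [[10, -0.2, 0], 0, -1],
  [[11.4, -0.2, 0], 0, -1],
  [[11.4, -0.2, 0], 0, -1],
  [[11.4, -0.2, 0], 0, -0.35],
  [[11.4, -0.2, 0], 0, -0.35],
  [[11.4, -0.2, 0], 0, -0.35],
  [[9, -0.2, 0], 0, -0.35],
  [[5, -0.2, 0], 0, -0.35],
  [[0, -0.2, 0], 0, -0.2],
  [[0, -0.2, 0], 0, -0.2],
])

```text
time_s: 12.2
ee_pos: [481.4, -262.3, 203.4]
ee_rot: [-19.8, 89.5, -29.4]
force: [0.4, 0.4, 0.5]
gripper_width: 36.6
```

```bash
python3 look.py wrist w6;  python3 - <<'E'
from h import *
s,p,M=pose(); print(p,s["gripper_width"],s["time_s"])
go(685.2,-66,200,None,"over cup")
E
```

```text
[ 480.12364526 -261.53742826  201.08727965] 36.33966235501544 12.25
over cup shift cm [ 0.15 22.69 16.97] turn 0
```

View pics/w6.png

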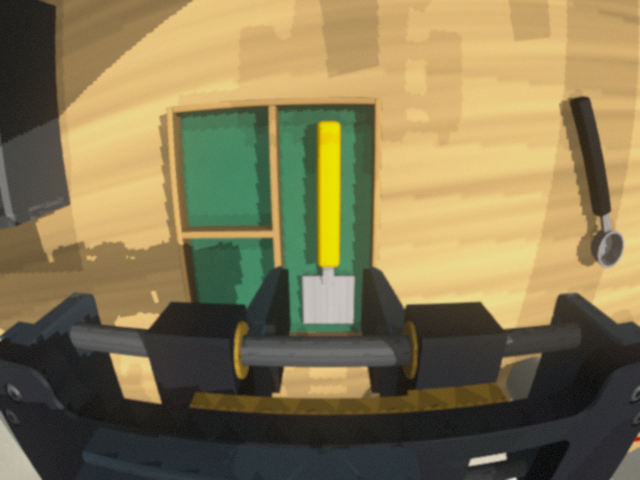

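>>> move_arm([
  [[0.2, 4, 3], 0, 1],
  [[0.2, 8, 6], 0, 1],
  [[0.2, 12, 9], 0, 1],
  [[0.2, 16, 12], 0, 1],
  [[0.2, 20, 15], 0, 1],
  [[0.2, 22.7, 17], 0, 1],
  [[0.2, 22.7, 17], 0, 1],
  [[0.2, 22.7, 17], 0, 1],
])

```text
time_s: 13.25
ee_pos: [683.8, -65.8, 195.6]
ee_rot: [-170.4, 89.8, -180.0]
force: [-0.9, 0.6, -0.1]
gripper_width: 91.3
```

```bash
python3 look.py wrist w7;python3 look.py side d7;  python3 - <<'E'
from h import *
s,p,M=pose(); print(p,s["gripper_width"],s["time_s"])
go(685.2,-66,100,None,"cup")
E
```

```text
[683.85662179 -66.38907755 196.56239213] 91.00473251407985 13.35
cup shift cm [9.66 0.06 0.14] turn 0
```

View pics/w7.png

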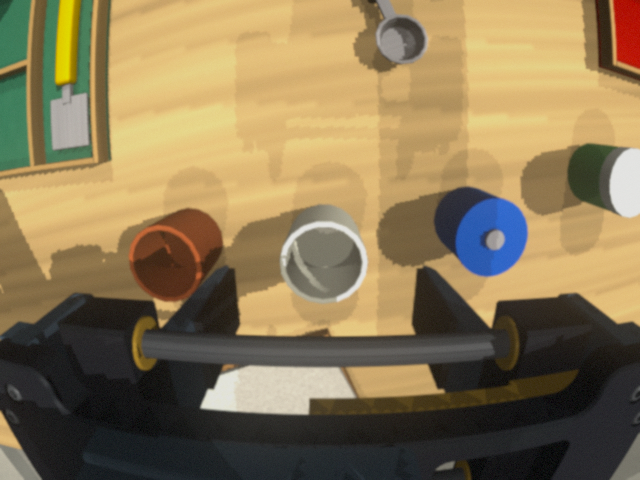

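View pics/d7.png

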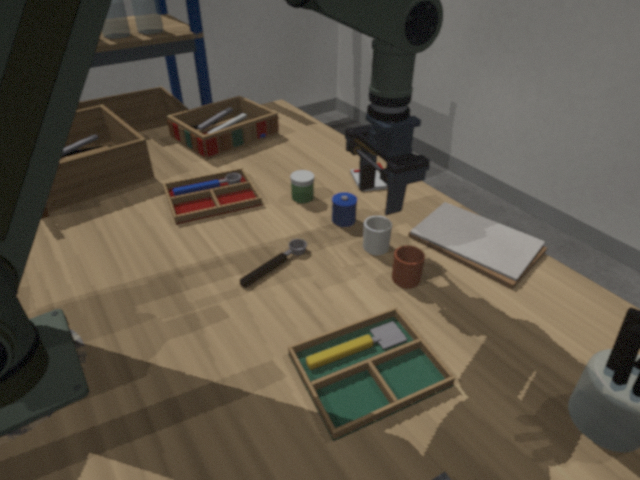

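>>> move_arm([
  [[3, 0, 0.1], 0, 1],
  [[6, 0, 0.1], 0, 1],
  [[8.5, 0, 0.1], 0, 1],
  [[9.7, 0, 0.1], 0, 1],
  [[9.7, 0, 0.1], 0, 1],
  [[9.7, 0, 0.1], 0, -0.5],
  [[9.7, 0, 0.1], 0, -0.5],
  [[9.7, 0, 0.1], 0, -0.5],
  [[9.7, 0, 0.1], 0, -0.5],
  [[9.7, 0, 0.1], 0, -0.5],
], force=30)

```text
time_s: 14.6
ee_pos: [686.1, -66.1, 100.9]
ee_rot: [-22.0, 89.9, -31.5]
force: [0.5, -1.7, 3.3]
gripper_width: 56.3
```

```bash
python3 look.py wrist w8;  python3 - <<'E'
from h import *
s,p,M=pose(); print(p,s["gripper_width"],s["time_s"],s["force"])
x,y=tray("red",50,-38.5); print(x,y);go(x,y,200,pi/2-.18,"red+")
x,y=tray("red",-50,-38.5); go(x,y,200,pi/2-.18,"red-")
E
```

```text
[686.16072725 -66.07752878 100.86593327] 56.573447106718874 14.65 [ 0.15801594 -2.68594901  3.17343175]
522.4995460625119 262.9705391563661
red+ shift cm [ -9.95  29.73 -21.59] turn 0.013
red- shift cm [ -9.97  29.86 -31.58] turn 0.013
```

View pics/w8.png

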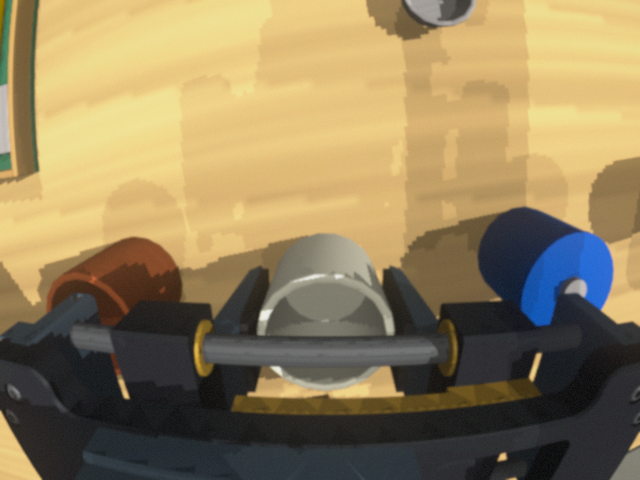

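>>> move_arm([
  [[-1, 0, 0], 0, -0.5],
  [[-3, 0, 0], 0, -0.5],
  [[-6.5, 0, 0], 0, -0.5],
  [[-10, 0, -1], 0, -0.5],
  [[-10, 3, -4], 0, -0.5],
  [[-10, 6, -7], 0, -0.5],
  [[-10, 9, -10], 0, -0.5],
  [[-10, 12, -13], 0, -0.5],
  [[-10, 15, -16], 0, -0.5],
  [[-10, 18, -19], 0, -0.5],
  [[-10, 21, -22], 0, -0.5],
  [[-10, 24, -25], 0.01, -0.5],
  [[-10, 27, -28], 0.01, -0.5],
  [[-10, 29, -30.5], 0.01, -0.5],
  [[-10, 29.9, -31.6], 0.01, -0.5],
  [[-10, 29.9, -31.6], 0.01, -0.5],
  [[-10, 29.9, -31.6], 0.01, -0.5],
])

```text
time_s: 16.77
ee_pos: [424.5, 281.1, 200.3]
ee_rot: [-9.8, 90.0, -19.9]
force: [-0.3, -0.0, -1.3]
gripper_width: 56.2
```

```bash
python3 look.py wrist w9; python3 look.py side d9; python3 - <<'E'
from h import *
s,p,M=pose(); print(p,s["gripper_width"],s["time_s"],s["force"])
x,y=tray("red",-50,-38.5); go(x,y,105,pi/2-.18,"red-")
E
```

```text
[424.54361056 280.91283599 200.25658262] 56.51646873639878 16.875 [-0.00305099 -0.38097943 -2.31673601]
red- shift cm [ 9.53 -0.01 -0.04] turn 0.002
```

View pics/w9.png

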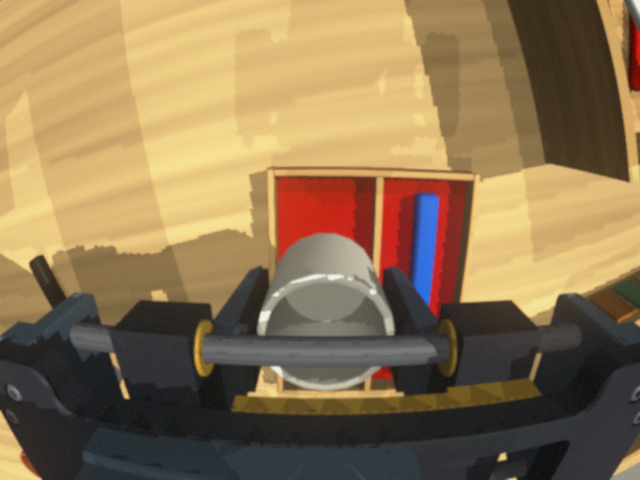

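View pics/d9.png

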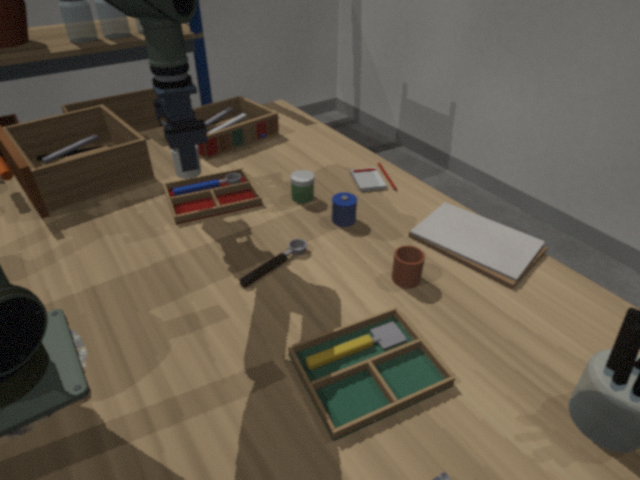

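>>> move_arm([
  [[3, 0, 0], 0, -0.5],
  [[6, 0, 0], 0, -0.5],
  [[8, 0, 0], 0, -0.5],
  [[9, 0, 0], 0, -0.5],
  [[9.5, 0, 0], 0, -0.5],
  [[9.5, 0, 0], 0, -0.5],
  [[9.5, 0, 0], 0, -0.5],
])

```text
time_s: 17.75
ee_pos: [424.3, 281.9, 105.9]
ee_rot: [44.0, 89.9, 33.9]
force: [-0.4, -0.2, -2.6]
gripper_width: 56.7
```

```bash
python3 - <<'E'
from h import *
s,p,M=pose(); print(p,s["gripper_width"],s["time_s"],s["force"])
E
```

```text
[424.26383996 281.87349113 105.93104213] 56.66414065330317 17.75 [-0.40420907 -0.18902037 -2.58326818]
```

>>> move_arm([
  [[0.1, 0, 0], 0, -0.5],
  [[0.1, 0, 0], 0, -0.5],
  [[0.1, 0, 0], 0, 0.6],
  [[0.1, 0, 0], 0, 0.6],
  [[0.1, 0, 0], 0, 0.6],
  [[0.1, 0, 0], 0, 0.6],
  [[-2, 0, 0], 0, 0.6],
  [[-5, 0, 0], 0, 0.6],
  [[-9.5, 0, 0], 0, 0.8],
  [[-9.5, 0, 0], 0, 1],
  [[-9.5, 0, 0], 0, 1],
])

```text
time_s: 19.12
ee_pos: [423.4, 281.4, 199.8]
ee_rot: [-140.3, 89.9, -150.4]
force: [0.2, 0.6, 0.1]
gripper_width: 91.1
```

```bash
python3 look.py wrist w10; python3 - <<'E'
from h import *
s,p,M=pose(); print(p,s["gripper_width"],s["time_s"],s["force"])
go(689.3,52.8,200,None,"over tin")
E
```

```text
[423.19479333 281.235203   199.1719273 ] 91.071657552568 19.175 [-0.31125494 -0.80798351 -0.02323423]
over tin shift cm [ -0.11 -17.81  30.21] turn 0
```

View pics/w10.png

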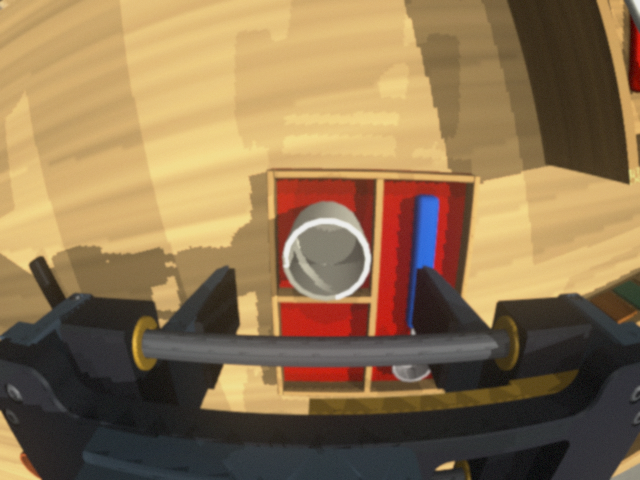

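Cup stands in the inner bay, centred between walls. Next the tin.

>>> move_arm([
  [[0, -2, 4], 0, 1],
  [[0, -4.5, 8], 0, 1],
  [[0, -7, 12], 0, 1],
  [[0, -9.5, 16], 0, 1],
  [[0, -12, 20], 0, 1],
  [[0, -14.5, 24], 0, 1],
  [[0, -17, 28], 0, 1],
  [[0, -17.8, 30.2], 0, 1],
  [[0, -17.8, 30.2], 0, 1],
  [[0, -17.8, 30.2], 0, 1],
])

```text
time_s: 20.42
ee_pos: [688.7, 53.8, 198.8]
ee_rot: [-174.9, 89.8, 175.0]
force: [-0.8, -0.1, -0.1]
gripper_width: 90.9
```

```bash
python3 look.py wrist w11; python3 - <<'E'
from h import *
s,p,M=pose(); print(p,s["gripper_width"],s["time_s"],s["force"])
go(689.3,52.8,98,None,"tin")
E
```

```text
[688.66575551  54.0593301  199.34932061] 91.38089130124784 20.475 [-0.75348069  0.0867961   0.00596952]
tin shift cm [10.13 -0.11  0.11] turn 0
```

View pics/w11.png

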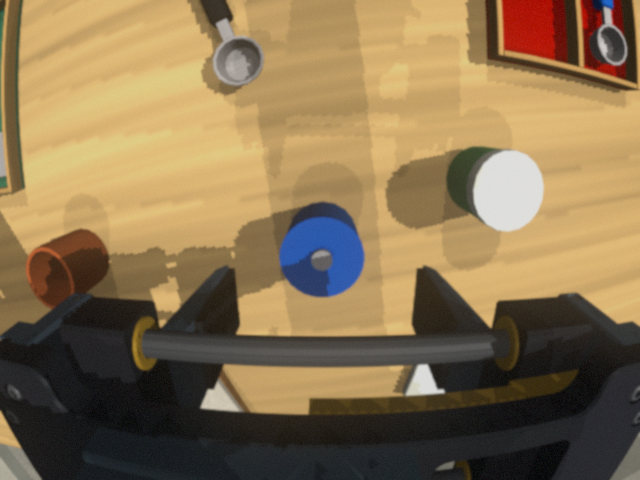

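>>> move_arm([
  [[3, -0.1, 0.1], 0, 1],
  [[6, -0.1, 0.1], 0, 1],
  [[9, -0.1, 0.1], 0, 1],
  [[10.1, -0.1, 0.1], 0, 1],
  [[10.1, -0.1, 0.1], 0, 1],
  [[10.1, -0.1, 0.1], 0, -0.5],
  [[10.1, -0.1, 0.1], 0, -0.5],
  [[10.1, -0.1, 0.1], 0, -0.5],
  [[10.1, -0.1, 0.1], 0, -0.5],
  [[10.1, -0.1, 0.1], 0, -0.5],
])

```text
time_s: 21.72
ee_pos: [690.8, 51.9, 99.8]
ee_rot: [-18.3, 90.0, -28.4]
force: [-0.6, -1.0, 3.0]
gripper_width: 55.8
```

```bash
 python3 - <<'E'
from h import *
s,p,M=pose(); print(p,s["gripper_width"],s["time_s"],s["force"])
x,y=tray("red",50,-38.5); go(x,y,200,pi/2-.18,"red+")
E
```

```text
[690.80913553  51.90512236  99.77684307] 55.78818593672245 21.725 [-0.59769741 -0.98897784  2.95936706]
red+ shift cm [-10.04  17.82 -20.27] turn 0.003
```

>>> move_arm([
  [[-1, 0, 0], 0, -0.5],
  [[-3, 0, 0], 0, -0.5],
  [[-6.5, 0, 0], 0, -0.5],
  [[-10, 0, -1], 0, -0.5],
  [[-10, 3, -4], 0, -0.5],
  [[-10, 6, -7.5], 0, -0.5],
  [[-10, 9, -11], 0, -0.5],
  [[-10, 12, -14], 0, -0.5],
  [[-10, 15, -17], 0, -0.5],
  [[-10, 17.4, -19.8], 0, -0.5],
  [[-10, 17.8, -20.3], 0, -0.5],
  [[-10, 17.8, -20.3], 0, -0.5],
  [[-10, 17.8, -20.3], 0, -0.5],
])

```text
time_s: 23.35
ee_pos: [522.8, 262.4, 199.3]
ee_rot: [1.3, 90.0, -8.9]
force: [-0.3, 0.2, -0.9]
gripper_width: 55.5
```

```bash
python3 look.py wrist w12; python3 - <<'E'
from h import *
s,p,M=pose(); print(p,s["gripper_width"],s["time_s"],s["force"])
x,y=tray("red",50,-38.5); go(x,y,104,pi/2-.18,"red+")
E
```

```text
[522.89606578 262.2511481  199.2882817 ] 56.23538242071335 23.4 [-0.01982898 -0.03081136 -1.73603232]
red+ shift cm [ 9.53  0.06 -0.06] turn 0.002
```

View pics/w12.png

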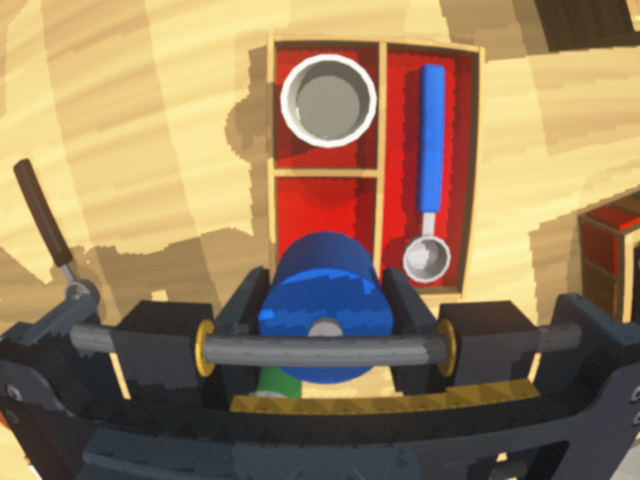

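>>> move_arm([
  [[3, 0, 0], 0, -0.5],
  [[6, 0, 0], 0, -0.5],
  [[8, 0, 0], 0, -0.5],
  [[9, 0, 0], 0, -0.5],
  [[9.5, 0, 0], 0, -0.5],
  [[9.6, 0, 0], 0, -0.5],
  [[9.6, 0, 0], 0, -0.5],
  [[9.6, 0, 0], 0, 0.6],
  [[9.6, 0, 0], 0, 0.6],
  [[9.6, 0, 0], 0, 0.6],
  [[9.6, 0, 0], 0, 0.6],
  [[7.5, 0, 0], 0, 0.6],
  [[4, 0, 0], 0, 0.6],
  [[0, 0, 0], 0, 0.8],
  [[0, 0, 0], 0, 1],
  [[0, 0, 0], 0, 1],
])

```text
time_s: 25.4
ee_pos: [521.7, 262.8, 198.7]
ee_rot: [-146.3, 89.9, -156.4]
force: [-0.4, 0.5, -0.8]
gripper_width: 91.2
```

```bash
python3 look.py wrist w13; python3 - <<'E'
from h import *
s,p,M=pose(); print(p,s["gripper_width"],s["time_s"],s["force"])
go(665,187.7,200,None,"over jar")
E
```

```text
[521.44566416 262.73830194 198.09075722] 91.13079985537951 25.45 [ 0.1569846  -0.1008977   0.15131682]
over jar shift cm [-0.21 -4.86 15.45] turn 0
```

View pics/w13.png

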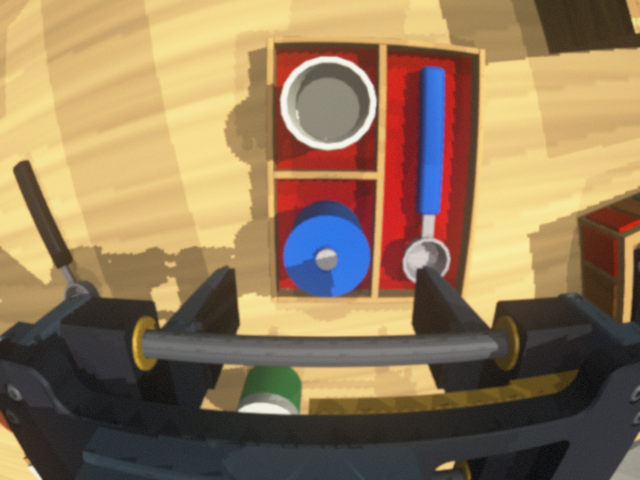

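Tin upright in its bay. Now the jar.

>>> move_arm([
  [[0, -1.5, 4], 0, 1],
  [[0, -3, 8], 0, 1],
  [[0, -4.5, 12], 0, 1],
  [[0, -4.9, 15.5], 0, 1],
  [[0, -4.9, 15.5], 0, 1],
  [[0, -4.9, 15.5], 0, 1],
])

```text
time_s: 26.2
ee_pos: [665.1, 187.6, 197.6]
ee_rot: [-161.9, 89.8, -172.0]
force: [-0.4, 0.2, -0.0]
gripper_width: 91.2
```

```bash
python3 look.py wrist w14; python3 - <<'E'
from h import *
s,p,M=pose(); print(p,s["gripper_width"],s["time_s"],s["force"])
go(665,187.7,100,None,"jar")
E
```

```text
[664.88291836 187.86533372 198.14641101] 91.20605658201082 26.25 [ 0.69418795  0.55723356 -0.12377893]
jar shift cm [ 9.81 -0.01  0.04] turn 0
```

View pics/w14.png

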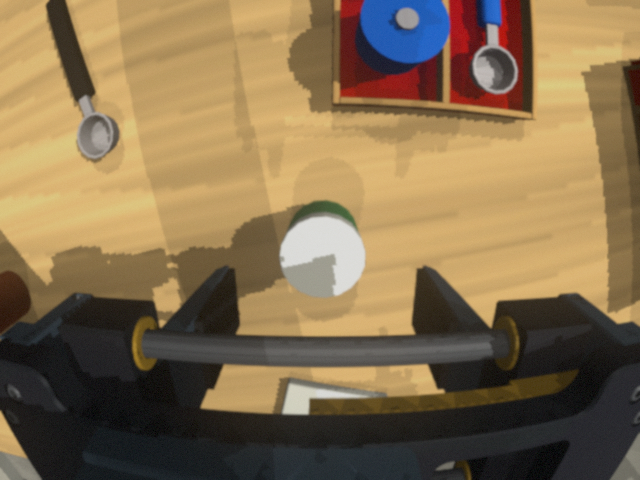

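>>> move_arm([
  [[3, 0, 0], 0, 1],
  [[6, 0, 0], 0, 1],
  [[8.5, 0, 0], 0, 1],
  [[9.8, 0, 0], 0, 1],
  [[9.8, 0, 0], 0, 1],
  [[9.8, 0, 0], 0, -0.5],
  [[9.8, 0, 0], 0, -0.5],
  [[9.8, 0, 0], 0, -0.5],
  [[9.8, 0, 0], 0, -0.5],
  [[9.8, 0, 0], 0, -0.5],
])

```text
time_s: 27.5
ee_pos: [666.3, 187.3, 101.8]
ee_rot: [-25.6, 90.0, -35.7]
force: [-0.9, -1.6, 3.5]
gripper_width: 55.6
```

```bash
 python3 - <<'E'
from h import *
s,p,M=pose(); print(p,s["gripper_width"],s["time_s"],s["force"])
x,y=tray("green",50,-38.5);print(x,y); go(x,y,200,pi/2-.164,"green+")
x,y=tray("green",-50,-38.5); go(x,y,200,pi/2-.164,"green-")
E
```

```text
[666.2564971  187.25715637 101.80806946] 55.565851230563275 27.5 [-0.88527419 -1.58833709  3.53551851]
515.8433712411163 -345.9467029396408
green+ shift cm [ -9.81 -55.14  -5.43] turn -0.013
green- shift cm [ -9.81 -55.26 -15.43] turn -0.013
```

>>> move_arm([
  [[-1, 0, 0], 0, -0.5],
  [[-3, 0, 0], 0, -0.5],
  [[-6.5, 0, 0], 0, -0.5],
  [[-10, -2, -0.2], 0, -0.5],
  [[-10, -6, -0.6], 0, -0.5],
  [[-10, -10, -1], 0, -0.5],
  [[-10, -14, -1.4], 0, -0.5],
  [[-10, -18, -1.8], 0, -0.5],
  [[-10, -22, -2.2], 0, -0.5],
  [[-10, -26, -2.6], 0, -0.5],
  [[-10, -30, -3], 0, -0.5],
  [[-10, -34, -3.4], 0, -0.5],
  [[-10, -38, -3.8], 0, -0.5],
  [[-10, -42, -4.2], 0, -0.5],
  [[-10, -46, -4.6], -0.01, -0.5],
  [[-10, -50, -5], -0.01, -0.5],
  [[-10, -54, -5.3], -0.01, -0.5],
  [[-10, -55.2, -5.4], -0.01, -0.5],
  [[-10, -55.2, -5.4], -0.01, -0.5],
  [[-10, -55.2, -5.4], -0.01, -0.5],
])

```text
time_s: 30.0
ee_pos: [516.2, -345.1, 201.2]
ee_rot: [102.4, 89.9, 92.9]
force: [-0.2, -0.7, -1.3]
gripper_width: 55.3
```

```bash
python3 look.py wrist w15; python3 - <<'E'
from h import *
s,p,M=pose(); print(p,s["gripper_width"],s["time_s"],s["force"])
x,y=tray("green",50,-38.5); go(x,y,105.8,pi/2-.164,"green+")
E
```

```text
[ 516.24547448 -344.98470821  201.23834444] 55.39402105618847 30.05 [ 0.69472452  0.20743671 -1.79915508]
green+ shift cm [ 9.54 -0.11 -0.02] turn -0.001
```

View pics/w15.png

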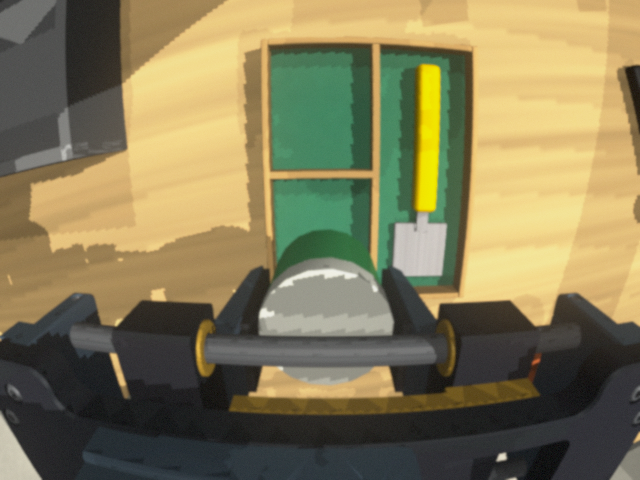

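>>> move_arm([
  [[3, -0.2, 0], 0, -0.5],
  [[6, -0.2, 0], 0, -0.5],
  [[8, -0.2, 0], 0, -0.5],
  [[9, -0.2, 0], 0, -0.5],
  [[9.4, -0.2, 0], 0, -0.5],
  [[9.4, -0.2, 0], 0, -0.5],
  [[9.4, -0.2, 0], 0, -0.5],
])

```text
time_s: 30.92
ee_pos: [515.9, -348.5, 108.1]
ee_rot: [-21.5, 89.9, -31.1]
force: [-0.3, 0.5, -1.7]
gripper_width: 55.0
```

```bash
python3 - <<'E'
from h import *
s,p,M=pose(); print(p,s["gripper_width"],s["time_s"],s["force"])
E
```

```text
[ 515.94562721 -348.47719559  108.10638176] 55.03987753056211 30.925 [-0.3457238   0.53362973 -1.731301  ]
```

Still about 2 mm up; ease down, release, retreat.

>>> move_arm([
  [[0.1, 0, 0], 0, -0.5],
  [[0.2, 0, 0], 0, -0.5],
  [[0.2, 0, 0], 0, -0.5],
  [[0.2, 0, 0], 0, 0.6],
  [[0.2, 0, 0], 0, 0.6],
  [[0.2, 0, 0], 0, 0.6],
  [[0.2, 0, 0], 0, 0.6],
  [[-2, 0, 0], 0, 0.6],
  [[-5, 0, 0], 0, 0.6],
  [[-9, 0, 0], 0, 0.8],
  [[-13, 0, 0], 0, 1],
  [[-18, 0, -4], 0, 1],
  [[-18, 0, -8], 0, 1],
  [[-18, 0, -8], 0, 1],
])

```text
time_s: 32.67
ee_pos: [434.5, -334.5, 288.3]
ee_rot: [-55.9, 90.0, -65.6]
force: [0.8, -0.0, 0.0]
gripper_width: 91.3
```

```bash
python3 look.py wrist w16; python3 look.py scene s16;python3 look.py side d16; python3 - <<'E'
import cv2
s=cv2.imread("pics/s16.png");d=cv2.imread("pics/d16.png")
a=cv2.resize(s[90:290,180:440],None,fx=3,fy=3,interpolation=2);cv2.imwrite("pics/e1.png",a)
a=cv2.resize(s[230:400,400:600],None,fx=3.5,fy=3.5,interpolation=2);cv2.imwrite("pics/e2.png",a)
a=cv2.resize(d[160:440,160:460],None,fx=2,fy=2,interpolation=2);cv2.imwrite("pics/e3.png",a)
E
```

```text
(no output)
```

View pics/e1.png

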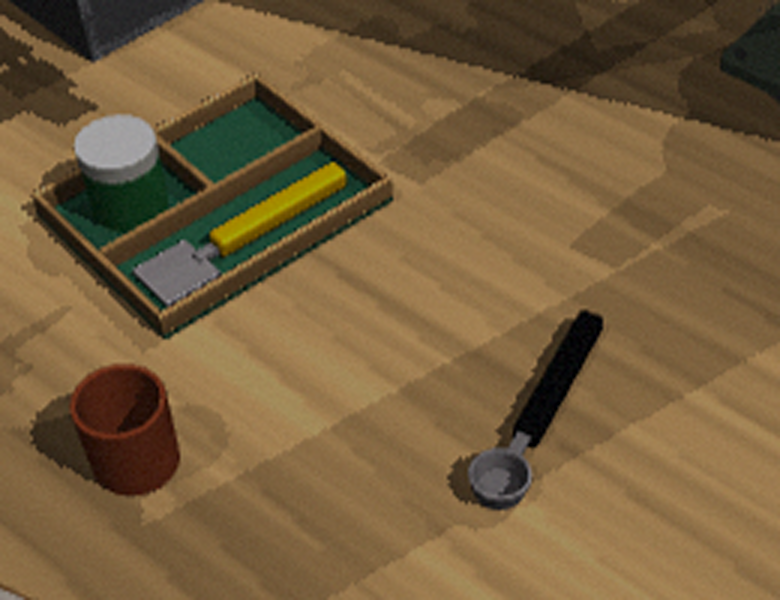

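View pics/e2.png

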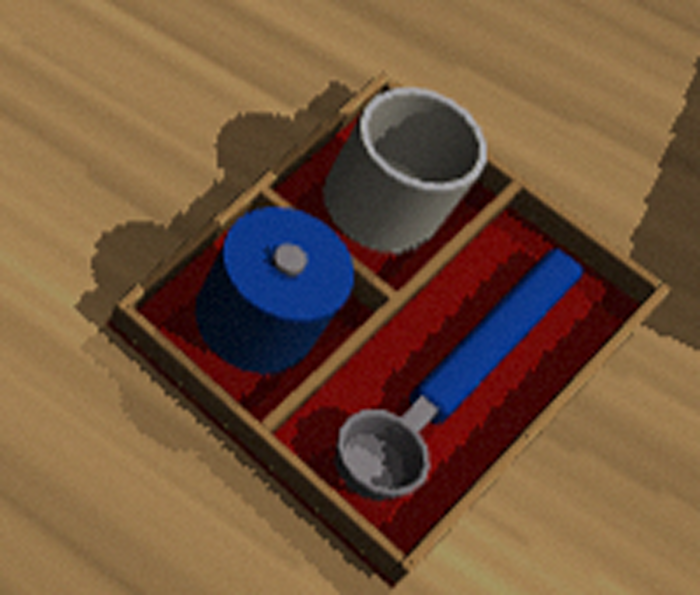

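View pics/e3.png

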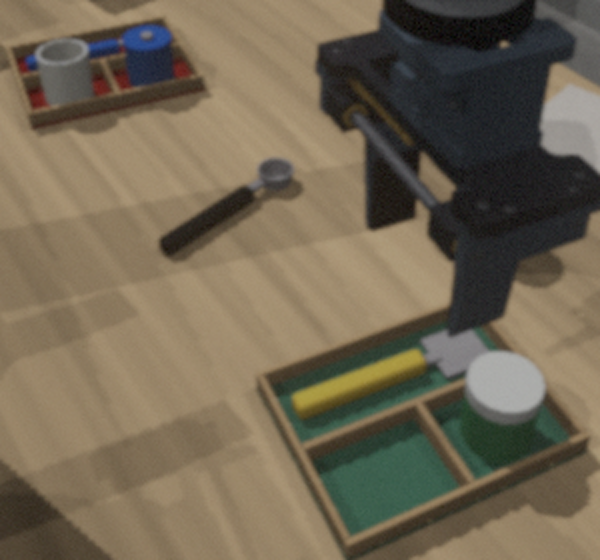

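View pics/w16.png

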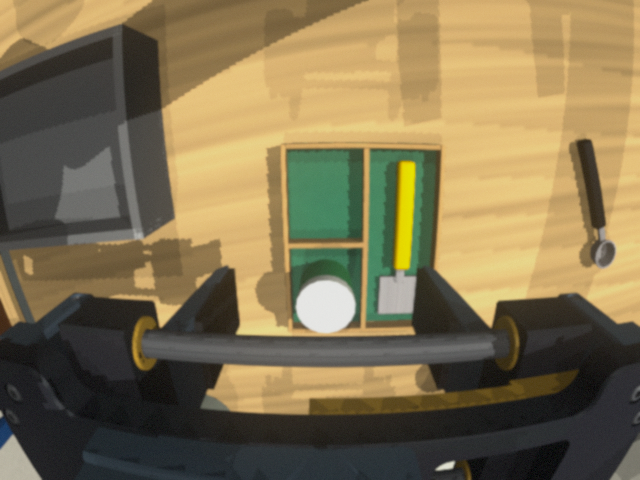

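```bash
python3 -c "
from workcell import env
print(env.job_done())"
```

```text
the job is handed in; nothing more can be done
None
```

Both sets are made up and the job was handed in at about 33 s of the 120 s allowed. The interface gives no verdict.

- **Red tray:** the cup and the tin stand upright, one in each bay, and the blue scoop lies flat in the lane.
- **Green tray:** the jar stands upright in the +x bay and the spatula lies flat in the lane.
- **Final pictures:** the scene and side views show every item between its walls, with the gripper open and clear of everything. The beaker and black scoop look where they started.
- **Cup and jar:** I lowered each until it was within about 1–2 mm of the floor by the arm's reading, eased it down, then opened the fingers.

Three limits on the checks:

- **No final measurement:** I judged the end positions by eye in the pictures and did not refit them numerically.
- **Red tray fit:** my first fit of this tray disagreed with the side camera by up to about 6 pixels at one corner. I think I misread the corners. The wrist pictures showed the items centred before release.
- **Jar position:** I set the jar about 2 mm further in -y than the bay's middle by my fit, well inside the allowed range.

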